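Index the specimen turntable to its next hole

TASK

The specimen turntable is locked by a spring-loaded index pin: pull the black knob up until the pin is out of its hole, turn the table counter-clockwise (seen from above) to the next hole, and let the pin spring fully home in it. Find that hole by feel and be gentle: never push the pin hard against the side of a hole or down onto the plate. Leave the tools and vessels around it where they are, and let go at the end.

Things in the scene. Friction and masses are not known exactly. Their poses are not given: they have to be found in the camera images.
- stand: Indexed turntable stand, fixed to the bench: round grey base, 296 mm across, 12 mm thick, with a ring of metal index plate on it. Origin: on the vertical turning axis, at bench height; z up. With the turntable at angle a, the pin stands 125 mm from the axis in the direction a from the stand's own x axis (counter-clockwise from above).
- start_hole (a point): Mouth of the starting hole, on the stand's x axis. Holes are 11 mm wide, 12 mm deep, all on the 125 mm circle. The NEXT hole lies 34 to 58 degrees counter-clockwise, on a clamped sector plate; its angle differs each time and is not measured. One more hole is 30 degrees beyond it, one 32 degrees clockwise. The plate (24 to 24.5 mm above the bench) is unbroken between start and next hole.
- turntable (a joint): Angle of the turntable in rad, 0 with the pin in its starting hole, growing counter-clockwise from above; range -1.0 to 1.7. Rubs with about 0.2 N m and stays where it is left, unless the pin locks it.
- dish (a point): Middle of the dish on the turntable, on the turning axis, 50 mm above the bench: aluminium dish 152 mm across, rim 58 mm and a bird skull up to 87 mm above the bench. Below it a flat arm, 34 mm wide, its top 40 mm above the bench, reaches out 145 mm from the axis and carries the pin.
- plunger (a joint): How far the pin is pulled up, in m: 0 fully home in a hole (foot 9 mm below the plate's top), 0.009 to 0.0095 when its foot rests on the plate, 0.016 at its upper stop. A spring pushes it down with 5 N at 0 and 8 N at 0.012. Let go over a hole it snaps down by itself.
- pin: The index pin (8 mm steel, round foot) with its plain black knob: upright ribbed cylinder, 22 mm across, 34 mm tall, grasped from above. Origin: middle of the knob, 63 mm above the bench when home; the knob's underside is then 6 mm above the arm. It moves with the turntable and slides only up and down in it; the knob does not spin. Sliding on the plate takes about 4 N at the knob; over 20 N on the pin would damage it.
- jar: Small white jar, 40 mm across, 62 mm tall, standing near the stand; bystander, origin under its middle.
- scalpel: Teal-handled scalpel, 135 mm long, lying flat; bystander.
- forceps: Steel forceps, 120 mm long, lying flat; bystander.
- scissors: Steel scissors, 155 mm long, lying flat; bystander.
- beaker: Clear beaker, 72 mm across, 100 mm tall; bystander.
- bottle: Amber bottle with blue cap, 66 mm across, 190 mm tall; bystander.
- pinbox: Small open cardboard pin box, 75 by 55 by 22 mm; bystander.

How it is judged:
By the outcome, as a careful person would: the job done as asked, in the order asked, and still so for the second after the job is handed in, with the robot touching nothing.
It also fails if it takes over 69 s, if anything falls off the work surface, if the arm or the gripper's body presses on something with over 40 N, if the wrist force passes 120 N, or if a joint passes its speed limit or range.

ROBOT

A 6-joint arm with a two-finger parallel gripper is mounted at the origin on the work surface. World frame = base frame: x ahead of the robot, y to its left, z up, the work surface at z = 0. Lengths are in m, angles in rad, forces in N, time in s.
With the tool pointing down it reaches from about 0.15 to 0.775 m from the base axis. Payload 6.1 kg.
Tool frame: the origin (TCP) lies midway between the tips of the shut fingers; the grasp point (between the pads) lies 19 mm behind it (ctrl.grip_point_offset is the distance from the TCP to the grasp point, in m); z points along the fingers, y is the direction in which the jaws open and shut (so a half turn about z gives the same grasp; the last joint's range is limited). The gripper opens to 85 mm and grips with 20 to 120 N. Pads are 22 mm wide; open, the fingers measure 114 mm over their backs; the gripper's body (76 mm by 85 mm) begins 54 mm behind the grasp point. The pads swing forward as they close: fully open they stand 13 mm farther back than shut.
Start: joints at [-1.165, 0.126, -0.04, 1.405, 0, 1.571], TCP at [0.207, -0.482, 0.231] pointing down, gripper open.
Joint ranges: [-2.72, 2.72], [-0.95, 1.95], [-1.27, 1.35], [-1.78, 2.02], [-1.46, 1.47], [-3.14, 3.14]. Speed limits (rad/s): [2.39, 2.39, 3.01, 3.14, 3.14, 3.14].

INTERFACE

Orientations are given as a rotation vector (axis times angle).
In Python, from workcell import sensors, imaging, workorder, ctrl gives the robot as it stands. The module is installed in compiled form; this text tells all that it offers.
- The arm moves only by the tool step_arm, never from a script. Its argument "increments" is a list of rows, each a list of 7 numbers: the opening, from 0 (shut) to 1 (fully open), then the shift along the world's x, y, z in units of 60 mm (1.0 is 60 mm), then the turn, a rotation vector about the world's x, y, z in units of 8 degrees (1.0 is 8 degrees). A call has 1 to 12 rows; each row is the pose to reach, as a shift and turn from the pose commanded when the call began; what a row does not reach only later rows make up. A row lasts 1/8 s, in which the tool goes at most 62.5 mm and 10.7 degrees, less where a joint would pass 70% of its speed; a pose out of reach is approached as far as the arm can. A call with a gripper value outside its range is refused whole. The fingers move at their own pace and stop on an object; "squeeze" is the grip in N (left out, the last holds). Time passes only in rows, so rows that repeat a pose let the fingers close. It gives the time, the measured TCP pose, the force and the opening at its end, in the units of the state.
- sensors.get_state(): the state, without advancing time (a new reading comes with each control period).
- imaging.read_camera(name): name is "scene" or "top"; returns (picture, depth): 400x640x3 uint8, red, green, blue; 400x640 float32, m along the optical axis (not along the pixel's ray), 0 where there is no reading.
- imaging.camera_info(name): a dict with "vertical_fov" (degrees; the focal length in pixels is half the picture's height over the tangent of half this angle, whatever the lens; pixels are square), "cx", "cy" (the principal point, pixels), "rvec" (rotation vector, rad) and "tvec" (3), from world to camera coordinates, as OpenCV has them. Camera axes: x right, y down, z forward; pixel columns grow to the right and rows downward; lengths in m; the calibration is good to about 2 mm. A picture is of the moment at which its call begins. camera_info takes no time and is no camera call.
- workorder.job_done(): hands the job in, once; it reports no verdict.
The state is a dict: "t": time; "joint_positions": joint angles; "qvel": joint speeds; "joint_efforts": joint torques, N m; "tcp_pos": TCP position; "eef_rot": TCP orientation; "contact_force": force on the tool from outside, world axes, zero at the start; "moment": the same for the moment, N m; "grip_width": opening from 0.0 (shut) to 1.0 (fully open).
Only numpy, scipy, OpenCV 4.12 (cv2) and the standard library are available. Lean on these libraries where they do the work, as an engineer would, in place of code of your own. Each camera call takes 0.05 s, during which the arm holds its last target.

## Working session

There is one attempt and no reset: what is moved stays moved. The work goes in short steps, Python scripts to look and compute and a tool call to move; the robot and the scene stay as the last step left them, time stands still between calls to the robot, and variables do not carry over. Pictures are saved under pics/ and viewed, and the job is handed in when it is done.

Besides the shell and the picture viewer there is one more tool, called after ">>>" as name(argument=value, ...), one argument or row to a line, values as JSON. step_arm: Moves the arm, as the interface text tells. Its arguments: {"type":"object","properties":{"increments":{"type":"array","items":{"type":"array","items":{"type":"number"}}},"squeeze":{"type":"number"}},"required":["increments"]}

```bash
mkdir -p pics; cat > h.py <<'E'
import numpy as np, cv2
from workcell import sensors, imaging, workorder, ctrl
def cam(n):
    i=imaging.camera_info(n); f=200/np.tan(np.radians(i["vertical_fov"])/2)
    R=cv2.Rodrigues(np.array(i["rvec"],float))[0]; t=np.array(i["tvec"],float)
    return f,i["cx"],i["cy"],R,t
def ray(n,u,v,z):
    f,cx,cy,R,t=cam(n); c=-R.T@t; d=R.T@np.array([(u-cx)/f,(v-cy)/f,1]); return c+d*(z-c[2])/d[2]
def cloud(n,D):
    f,cx,cy,R,t=cam(n); v,u=np.mgrid[:400,:640]
    P=np.stack([(u-cx)/f*D,(v-cy)/f*D,D],-1); return (P-t)@R
E
python3 - <<'E'
from h import *
for n in("scene","top"):
    p,d=imaging.read_camera(n); cv2.imwrite(f"pics/{n}0.png",p[...,::-1]); np.savez(f"{n}0.npz",p=p,d=d)
    print(imaging.camera_info(n))
print(sensors.get_state(),ctrl.grip_point_offset)
E
```

```text
{'vertical_fov': 50.32001060462992, 'cx': 317.0303854349383, 'cy': 203.93147250746836, 'rvec': array([ 2.14856988,  1.36523672, -0.46120116]), 'tvec': array([-0.23125195, -0.38706635,  1.56281221])}
{'vertical_fov': 56.150758001887574, 'cx': 320.3491448664048, 'cy': 199.07382111306643, 'rvec': array([ 2.15889783, -2.21046608,  0.05615986]), 'tvec': array([0.0187167 , 0.57433079, 1.30015286])}
{'t': 0.1, 'joint_positions': array([-1.16498812e+00,  1.26344232e-01, -4.04802266e-02,  1.40538747e+00,
       -1.40865870e-05,  1.57083181e+00]), 'qvel': array([-0.00098476, -0.0023043 ,  0.00288105,  0.000344  , -0.00098774,
       -0.00030659]), 'joint_efforts': array([-1.16834792e-03, -4.36905062e+01,  3.53604412e+01,  1.38106820e-02,
       -6.10796201e-05,  1.57228521e-05]), 'tcp_pos': array([ 0.20710796, -0.48204191,  0.23060571]), 'eef_rot': array([-3.07580027e+00, -6.32743711e-01,  4.69597914e-04]), 'contact_force': array([-0.06962597,  0.47198888,  0.59244291]), 'moment': array([ 0.03132883,  0.03168998, -0.00917224]), 'grip_width': 0.996675821409483} 0.0187
```

View pics/scene0.png

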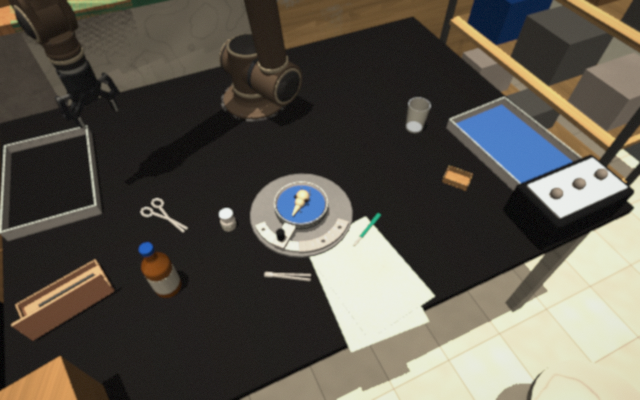

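View pics/top0.png

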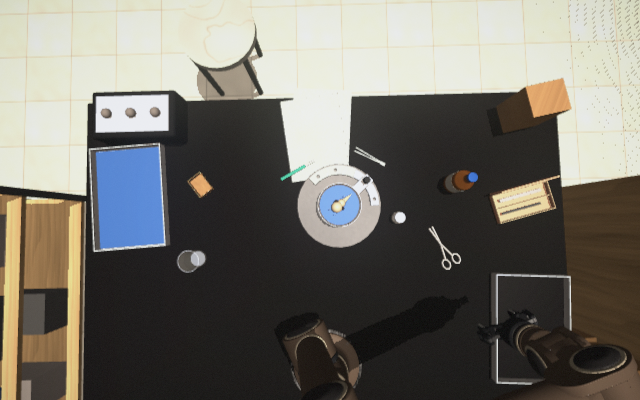

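```bash
python3 - <<'E'
from h import *
a=np.load("top0.npz");b=np.load("scene0.npz")
A=cv2.resize(a["p"][155:255,285:415],None,fx=6,fy=6,interpolation=2)
B=cv2.resize(b["p"][165:290,210:370],None,fx=4.8,fy=4.8,interpolation=2)
cv2.imwrite("pics/topz.png",A[...,::-1]);cv2.imwrite("pics/scz.png",B[...,::-1])
E
```

```text
(no output)
```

View pics/topz.png

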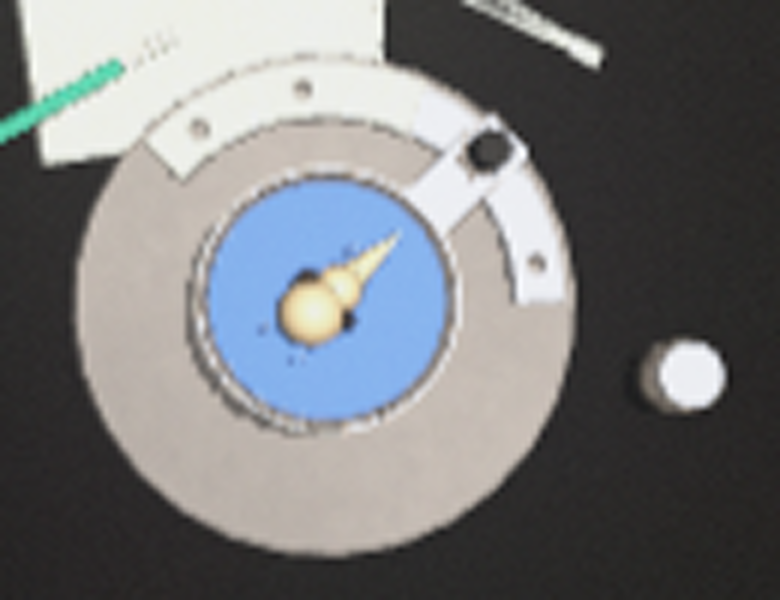

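View pics/scz.png

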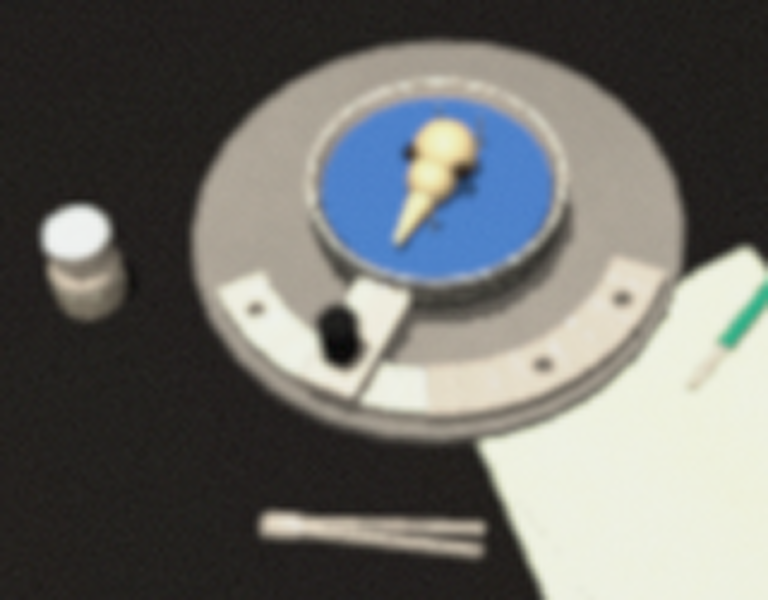

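```bash
cat > meas.py <<'E'
from h import *
import sys
def base(n,p,d):
    P=cloud(n,d); m=(d>0)&(P[...,2]>0.006)&(P[...,2]<0.03)&(np.hypot(P[...,0]-.42,P[...,1]+.05)<.25)
    return P,m
for n in("top","scene"):
    a=np.load(n+"0.npz");p,d=a["p"],a["d"]; P,m=base(n,p,d)
    q=P[m][:,:2]
    # blue dish
    hsv=cv2.cvtColor(p,cv2.COLOR_RGB2HSV); bl=(cv2.inRange(hsv,(95,90,90),(125,255,255))>0)
    roi=np.zeros_like(bl); 
    if n=="top": roi[155:255,285:415]=1
    else: roi[165:290,210:370]=1
    bl&=roi
    q=P[m&roi][:,:2]; print(n,"base cloud enclosing",cv2.minEnclosingCircle(q.astype(np.float32)),q.min(0),q.max(0))
    h=cv2.convexHull(np.argwhere(bl)[:,::-1].astype(np.int32)); e=cv2.fitEllipse(h); print("blue ell",e[0],ray(n,*e[0],.052), "z med",np.median(P[bl][:,2]))
    dk=(p.max(2)<60)&roi&(P[...,2]>.03)&(np.hypot(P[...,0]-.5,P[...,1]+.1)<.15)
    if dk.sum():
        nl,l,st,c=cv2.connectedComponentsWithStats(dk.astype(np.uint8))
        for i in range(1,nl):
            if st[i,4]>6: print("knob",st[i],c[i],P[l==i].max(0),np.median(P[l==i],0),ray(n,*c[i],.08),ray(n,*c[i],.063))
    g=p.astype(float).sum(2)/3
    # holes: dark blobs on plate
    H={"top":[(335.3,169.7),(318.3,176.3),(374.5,198.7)],"scene":[(323,241),(339.6,227),(263.3,229)]}[n]
    for u,v in H:
        U,V=int(round(u)),int(round(v)); w=g[V-3:V+4,U-3:U+4]; w=np.clip(np.percentile(w,70)-w-8,0,None)
        yy,xx=np.mgrid[V-3:V+4,U-3:U+4]; c=(w*xx).sum()/w.sum(),(w*yy).sum()/w.sum()
        print("hole",c,ray(n,*c,.0235))
E
python3 meas.py
```

```text
top base cloud enclosing ((0.4851362109184265, -0.07125426828861237), 0.22397172451019287) [ 0.37998945 -0.28101137] [0.66892395 0.13052929]
blue ell (339.01654052734375, 204.6236114501953) [ 0.55195729 -0.05854397  0.052     ] z med 0.04993102796053235
knob [363 178   4   5   9] [364.11111111 180.33333333] [ 0.63979309 -0.14219599  0.08187454] [ 0.63117448 -0.14388337  0.07408511] [ 0.6302127  -0.14370982  0.08      ] [ 0.63207575 -0.14555364  0.063     ]
hole (np.float64(335.0847012475377), np.float64(169.26657912015756)) [ 0.6779901  -0.04913615  0.0235    ]
hole (np.float64(317.8852867830424), np.float64(175.94513715710724)) [0.65587145 0.0118633  0.0235    ]
hole (np.float64(374.0815981992122), np.float64(198.27743387732136)) [ 0.57255218 -0.18270987  0.0235    ]
scene base cloud enclosing ((0.4384528398513794, -0.061558738350868225), 0.23826991021633148) [ 0.27304584 -0.27921554] [0.66901656 0.16892919]
blue ell (300.55975341796875, 203.8731689453125) [ 0.55683177 -0.05805911  0.052     ] z med 0.05129400638774759
knob [277 229   7   5  19] [279.89473684 231.05263158] [ 0.64285934 -0.14486721  0.0833302 ] [ 0.63506044 -0.15049011  0.0801005 ] [ 0.63599165 -0.15106942  0.08      ] [ 0.62487301 -0.14773351  0.063     ]
hole (np.float64(322.7797854319593), np.float64(240.5809335591944)) [ 0.67738064 -0.04613512  0.0235    ]
hole (np.float64(339.2075286123033), np.float64(226.82376609442062)) [0.65584435 0.01501008 0.0235    ]
hole (np.float64(262.77962466487935), np.float64(228.94262734584447)) [ 0.57240556 -0.18030259  0.0235    ]
```

```bash
python3 - <<'E'
from h import *
from scipy.optimize import least_squares
T=[(.67799,-.04914),(.65587,.01186),(.57255,-.18271)];S=[(.67738,-.04614),(.65584,.01501),(.57241,-.18030)]
for H in(T,S,(np.array(T)+S)/2):
    H=np.array(H)
    # unknown: axis x,y, s angle (start), n
    def f(p):
        x,y,s,n=p; A=[s+n,s+n+np.radians(30),s-np.radians(32)]
        return (np.array([[x+.125*np.cos(a),y+.125*np.sin(a)] for a in A])-H).ravel()
    r=least_squares(f,[.555,-.058,-.8,.8]);x,y,s,n=r.x
    print(r.x[:2],np.degrees(r.x[2:]),abs(r.fun).max()*1000,"start",x+.125*np.cos(s),y+.125*np.sin(s))
# base ellipse pixels: base edge vs black bench
for nm,roi in(("top",(155,255,285,385)),("scene",(165,260,245,358))):
    a=np.load(nm+"0.npz");p=a["p"].copy();m=(p.max(2)>70).astype(np.uint8);z=np.zeros_like(m);z[roi[0]:roi[1],roi[2]:roi[3]]=1;m*=z
    c=max(cv2.findContours(m,0,1)[0],key=cv2.contourArea)[:,0]
    q=np.array([ray(nm,u,v,.012)[:2] for u,v in c]); 
    q=q[(q[:,0]<.60)]
    g=least_squares(lambda p:np.hypot(q[:,0]-p[0],q[:,1]-p[1])-p[2],[.555,-.06,.148],loss="soft_l1",f_scale=.001)
    print(nm,g.x,len(q))
# knob dark mask
for nm,roi in(("top",(172,190,358,376)),("scene",(222,246,270,290))):
    p=np.load(nm+"0.npz")["p"];m=np.zeros((400,640),np.uint8);m[roi[0]:roi[1],roi[2]:roi[3]]=1;m*=(p.max(2)<90)
    nl,l,st,c=cv2.connectedComponentsWithStats(m)
    for i in range(1,nl):
        if st[i,4]>8: print(nm,st[i],c[i],ray(nm,*c[i],.08),ray(nm,*c[i],.063))
E
```

```text
[ 0.55324364 -0.0592854 ] [-49.10970177  53.80017675] 0.1649905777182381 start 0.6350702372364209 -0.15378094114957455
[ 0.55306443 -0.05666237] [-49.10703919  53.97149431] 0.23418831281396546 start 0.6348954197995145 -0.1511541084857782
[ 0.5531539  -0.05797393] [-49.10830673  53.88577313] 0.11010376890062228 start 0.634982801213468 -0.15246747413230102
top [ 0.55204216 -0.0581839   0.14681913] 146
scene [ 0.55354054 -0.0565135   0.14827343] 151
top [365 172  11  13  63] [372.11111111 175.71428571] [ 0.64513124 -0.17099692  0.08      ] [ 0.64719666 -0.17321088  0.063     ]
top [363 177   7   6  33] [365.90909091 179.54545455] [ 0.63272063 -0.14981409  0.08      ] [ 0.63461771 -0.15174072  0.063     ]
scene [276 229   9  12  80] [280.175 234.45 ] [ 0.64612198 -0.15441329  0.08      ] [ 0.63519032 -0.15113909  0.063     ]
```

>>> step_arm(
  increments=[
    [1,7.13,5.49,0,0,0,13.46],
    [1,7.13,5.49,0,0,0,13.46],
    [1,7.13,5.49,0,0,0,13.46],
    [1,7.13,5.49,0,0,0,13.46],
    [1,7.13,5.49,0,0,0,13.46],
    [1,7.13,5.49,0,0,0,13.46],
    [1,7.13,5.49,0,0,0,13.46],
    [1,7.13,5.49,0,0,0,13.46],
    [1,7.13,5.49,0,0,0,13.46],
    [1,7.13,5.49,0,0,0,13.46],
    [1,7.13,5.49,0,0,0,13.46],
    [1,7.13,5.49,0,0,0,13.46],
  ],
)

```text
t: 1.6
tcp_pos: [0.6347, -0.1533, 0.2311]
eef_rot: [-1.309, -2.855, 0.0]
contact_force: [0.4, -0.3, 0.3]
grip_width: 0.996
```

```bash
cat >> h.py <<'E'
def st():
    s=sensors.get_state(); R=cv2.Rodrigues(np.array(s["eef_rot"]))[0]
    np.set_printoptions(precision=4,suppress=True)
    print("t",round(s["t"],2),"tcp",s["tcp_pos"],"F",s["contact_force"],"M",s["moment"],"yaw_y",np.degrees(np.arctan2(R[1,1],R[0,1])).round(2),"z",R[:,2],"w",round(s["grip_width"],4))
    return s
E
python3 -c "
from h import *
print(st()['joint_positions'])"
```

```text
t 1.6 tcp [ 0.6347 -0.1533  0.2311] F [ 0.4225 -0.3153  0.325 ] M [0.012  0.0236 0.0262] yaw_y 40.73 z [-0.0004  0.0001 -1.    ] w 0.9961
[-0.2369  0.3786  0.2858  1.4785 -0.      0.6231]
```

>>> step_arm(
  increments=[
    [0.6,0,0.01,-1,0,0,0],
    [0.6,0,0.01,-2,0,0,0],
    [0.6,0,0.01,-2.2,0,0,0],
    [0.6,0,0.01,-2.2,0,0,0],
  ],
)

```text
t: 2.1
tcp_pos: [0.6349, -0.1528, 0.1002]
eef_rot: [1.307, 2.857, 0.0]
contact_force: [1.1, 0.2, 0.7]
grip_width: 0.6
```

```bash
cat > look.py <<'E'
from h import *
import sys
k=sys.argv[1]; im=[]
for n,(r,c) in (("top",(150,300)),("scene",(140,230))):
    p,d=imaging.read_camera(n); np.savez(f"{n}{k}.npz",p=p,d=d); im.append(cv2.resize(p[r:r+120,c:c+120 if n=="top" else c+120],(400,400),interpolation=2))
cv2.imwrite(f"pics/l{k}.png",np.hstack(im)[...,::-1]); st()
E
python3 look.py 1
```

```text
t 2.2 tcp [ 0.6366 -0.153   0.1025] F [ 0.0826 -0.3315 -0.3708] M [ 0.0056 -0.0025 -0.0011] yaw_y 40.88 z [ 0.0043 -0.001  -1.    ] w 0.6019
```

View pics/l1.png

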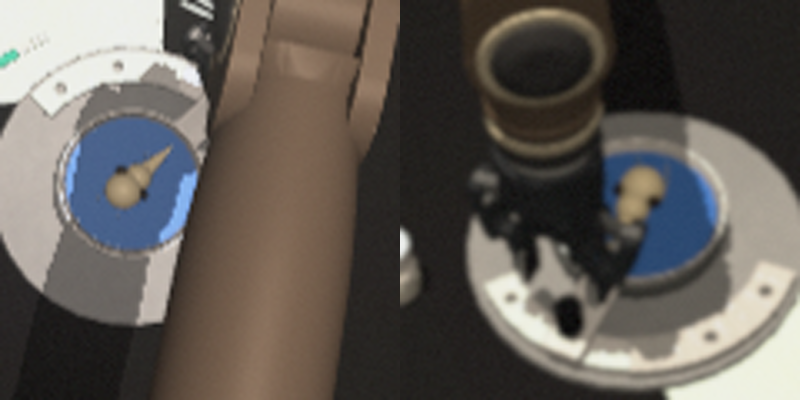

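>>> step_arm(
  increments=[
    [0.6,0,0,-0.4,0,0,0],
    [0.6,0,0,-0.7,0,0,0],
    [0.6,0,0,-0.85,0,0,0],
    [0.6,0,0,-0.85,0,0,0],
    [0.6,0,0,-0.85,0,0,0],
  ],
)

```text
t: 2.82
tcp_pos: [0.6355, -0.1525, 0.0491]
eef_rot: [1.304, 2.857, 0.0]
contact_force: [0.5, -0.7, 0.1]
grip_width: 0.597
```

```bash
python3 look.py 2
```

```text
t 2.92 tcp [ 0.6355 -0.1525  0.0491] F [-0.1051 -0.225  -0.277 ] M [ 0.0706 -0.0052  0.0031] yaw_y 40.93 z [ 0.0012 -0.0003 -1.    ] w 0.5982
```

View pics/l2.png

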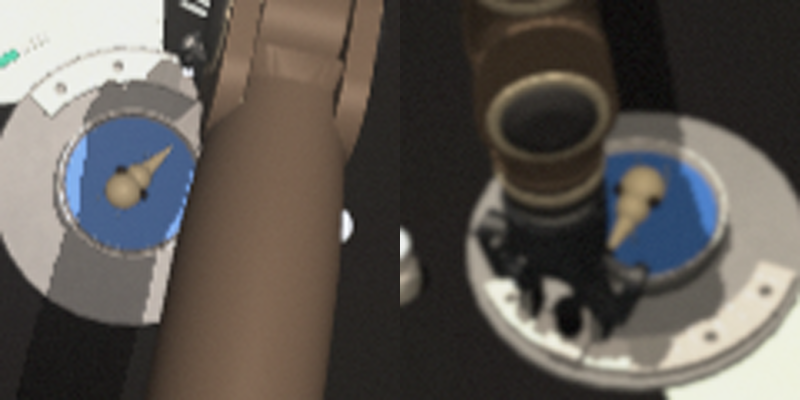

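>>> step_arm(
  increments=[
    [0.34,0,0,0,0,0,0],
    [0.34,0,0,0,0,0,0],
    [0.3,0,0,0,0,0,0],
    [0.3,0,0,0,0,0,0],
  ],
  squeeze=20,
)

```text
t: 3.42
tcp_pos: [0.635, -0.1524, 0.0483]
eef_rot: [1.305, 2.858, -0.0]
contact_force: [-0.0, -0.2, -0.3]
grip_width: 0.298
```

```bash
python3 -c "
from h import *
st()"
```

```text
t 3.42 tcp [ 0.635  -0.1524  0.0483] F [-0.0174 -0.1611 -0.3047] M [-0.0019 -0.0117  0.0017] yaw_y 40.93 z [-0. -0. -1.] w 0.2977
```

>>> step_arm(
  increments=[
    [0.285,0,0,0,0,0,0],
    [0.27,0,0,0,0,0,0],
    [0.26,0,0,0,0,0,0],
    [0.25,0,0,0,0,0,0],
  ],
  squeeze=20,
)

```text
t: 3.92
tcp_pos: [0.6352, -0.1522, 0.0484]
eef_rot: [1.304, 2.858, 0.001]
contact_force: [0.3, 0.6, 1.0]
grip_width: 0.254
```

```bash
python3 -c "
from h import *
st()"
```

```text
t 3.92 tcp [ 0.6352 -0.1522  0.0484] F [0.3146 0.6364 0.9832] M [ 0.1996 -0.241  -0.0421] yaw_y 40.94 z [ 0.0004  0.0002 -1.    ] w 0.2544
```

>>> step_arm(
  increments=[
    [0.2,0,0,0,0,0,0],
    [0.2,0,0,0,0,0,0],
    [0.2,0,0,0,0,0,0],
  ],
  squeeze=30,
)

```text
t: 4.3
tcp_pos: [0.6352, -0.1522, 0.0484]
eef_rot: [1.304, 2.858, 0.001]
contact_force: [0.7, 1.5, 1.1]
grip_width: 0.248
```

```bash
python3 -c "
from h import *
st()"
```

```text
t 4.3 tcp [ 0.6352 -0.1522  0.0484] F [0.6641 1.5087 1.1276] M [ 0.3312 -0.2769 -0.0232] yaw_y 40.93 z [ 0.0004  0.0002 -1.    ] w 0.2477
```

>>> step_arm(
  increments=[
    [0.2,0,0,0.05,0,0,0],
    [0.2,0,0,0.1,0,0,0],
    [0.2,0,0,0.15,0,0,0],
    [0.2,0,0,0.2,0,0,0],
    [0.2,0,0,0.22,0,0,0],
    [0.2,0,0,0.22,0,0,0],
    [0.2,0,0,0.22,0,0,0],
  ],
)

```text
t: 5.18
tcp_pos: [0.6348, -0.1524, 0.0613]
eef_rot: [-1.305, -2.858, 0.001]
contact_force: [2.1, -0.8, -8.0]
grip_width: 0.247
```

```bash
python3 look.py 3
```

```text
t 5.28 tcp [ 0.6348 -0.1524  0.0613] F [ 2.175  -1.9673 -8.0475] M [-0.25   -0.5031 -0.1225] yaw_y 40.93 z [-0.0005 -0.0002 -1.    ] w 0.2454
```

View pics/l3.png

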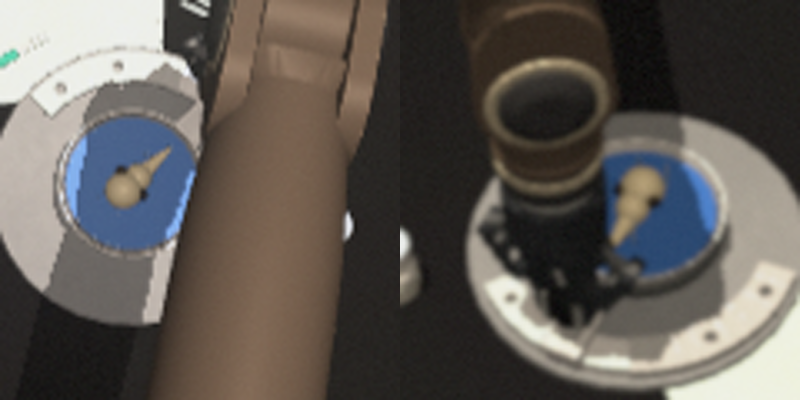

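```bash
cat > arc.py <<'E'
import numpy as np,sys
a0,step,n,z,g=map(float,sys.argv[1:6])
for k in range(1,int(n)+1):
    a=np.radians(a0+step*k);b=np.radians(a0);s=.125*np.array([np.cos(a)-np.cos(b),np.sin(a)-np.sin(b)])/.06
    print([g,round(s[0],3),round(s[1],3),z,0,0,round(step*k/8,3)],end=", ")
E
python3 arc.py -49.1 3 11 0 0.2
```

```text
[0.2, np.float64(0.081), np.float64(0.074), 0.0, 0, 0, 0.375], [0.2, np.float64(0.157), np.float64(0.151), 0.0, 0, 0, 0.75], [0.2, np.float64(0.23), np.float64(0.233), 0.0, 0, 0, 1.125], [0.2, np.float64(0.298), np.float64(0.318), 0.0, 0, 0, 1.5], [0.2, np.float64(0.361), np.float64(0.407), 0.0, 0, 0, 1.875], [0.2, np.float64(0.42), np.float64(0.499), 0.0, 0, 0, 2.25], [0.2, np.float64(0.474), np.float64(0.593), 0.0, 0, 0, 2.625], [0.2, np.float64(0.523), np.float64(0.691), 0.0, 0, 0, 3.0], [0.2, np.float64(0.566), np.float64(0.791), 0.0, 0, 0, 3.375], [0.2, np.float64(0.605), np.float64(0.893), 0.0, 0, 0, 3.75], [0.2, np.float64(0.638), np.float64(0.997), 0.0, 0, 0, 4.125],
```

First a short stretch, to check the force while turning.

>>> step_arm(
  increments=[
    [0.2,0.04,0.037,0,0,0,0.19],
    [0.2,0.081,0.074,0,0,0,0.375],
    [0.2,0.157,0.151,0,0,0,0.75],
  ],
)

```text
t: 5.65
tcp_pos: [0.6443, -0.1434, 0.0613]
eef_rot: [-1.15, -2.923, 0.001]
contact_force: [0.4, -2.2, -9.0]
grip_width: 0.247
```

```bash
python3 -c "
from h import *
st()"; python3 arc.py -43.1 3 12 0 0.2
```

```text
t 5.65 tcp [ 0.6443 -0.1434  0.0613] F [ 0.4416 -2.2157 -9.0129] M [-0.483  -0.1383 -0.115 ] yaw_y 47.05 z [-0.0007 -0.0004 -1.    ] w 0.2474
[0.2, np.float64(0.072), np.float64(0.082), 0.0, 0, 0, 0.375], [0.2, np.float64(0.14), np.float64(0.167), 0.0, 0, 0, 0.75], [0.2, np.float64(0.204), np.float64(0.255), 0.0, 0, 0, 1.125], [0.2, np.float64(0.263), np.float64(0.347), 0.0, 0, 0, 1.5], [0.2, np.float64(0.317), np.float64(0.442), 0.0, 0, 0, 1.875], [0.2, np.float64(0.365), np.float64(0.54), 0.0, 0, 0, 2.25], [0.2, np.float64(0.409), np.float64(0.64), 0.0, 0, 0, 2.625], [0.2, np.float64(0.447), np.float64(0.742), 0.0, 0, 0, 3.0], [0.2, np.float64(0.48), np.float64(0.846), 0.0, 0, 0, 3.375], [0.2, np.float64(0.508), np.float64(0.951), 0.0, 0, 0, 3.75], [0.2, np.float64(0.53), np.float64(1.058), 0.0, 0, 0, 4.125], [0.2, np.float64(0.546), np.float64(1.166), 0.0, 0, 0, 4.5],
```

Turning freely. Continue 36° on.

>>> step_arm(
  increments=[
    [0.2,0.072,0.082,0,0,0,0.375],
    [0.2,0.14,0.167,0,0,0,0.75],
    [0.2,0.204,0.255,0,0,0,1.125],
    [0.2,0.263,0.347,0,0,0,1.5],
    [0.2,0.317,0.442,0,0,0,1.875],
    [0.2,0.365,0.54,0,0,0,2.25],
    [0.2,0.409,0.64,0,0,0,2.625],
    [0.2,0.447,0.742,0,0,0,3.0],
    [0.2,0.48,0.846,0,0,0,3.375],
    [0.2,0.508,0.951,0,0,0,3.75],
    [0.2,0.53,1.058,0,0,0,4.125],
    [0.2,0.53,1.058,0,0,0,4.125],
  ],
)

```text
t: 7.15
tcp_pos: [0.6766, -0.079, 0.0614]
eef_rot: [0.273, 3.13, 0.001]
contact_force: [3.3, 0.9, -8.8]
grip_width: 0.25
```

```bash
python3 look.py 4; python3 arc.py -10.1 2 6 0 0.2
```

```text
t 7.25 tcp [ 0.6766 -0.0793  0.0614] F [ 2.9084  0.9812 -8.6265] M [ 0.116  -0.626   0.0637] yaw_y 79.95 z [ 0.0003  0.0008 -1.    ] w 0.2457
[0.2, np.float64(0.012), np.float64(0.072), 0.0, 0, 0, 0.25], [0.2, np.float64(0.02), np.float64(0.144), 0.0, 0, 0, 0.5], [0.2, np.float64(0.027), np.float64(0.216), 0.0, 0, 0, 0.75], [0.2, np.float64(0.031), np.float64(0.289), 0.0, 0, 0, 1.0], [0.2, np.float64(0.032), np.float64(0.362), 0.0, 0, 0, 1.25], [0.2, np.float64(0.031), np.float64(0.434), 0.0, 0, 0, 1.5],
```

View pics/l4.png

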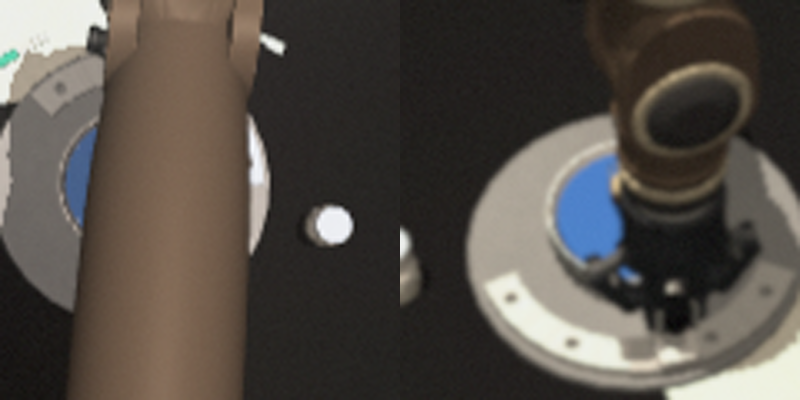

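```bash
python3 - <<'E'
from h import *
def cen(p,u,v,k=3):
    g=p.astype(float).sum(2)/3;U,V=int(round(u)),int(round(v)); w=g[V-k:V+k+1,U-k:U+k+1]; w=np.clip(np.percentile(w,70)-w-8,0,None)
    yy,xx=np.mgrid[V-k:V+k+1,U-k:U+k+1]; return (w*xx).sum()/w.sum(),(w*yy).sum()/w.sum()
p=np.load("scene4.npz")["p"]; p0=np.load("scene0.npz")["p"]
c=cen(p,281.6,242.5);print(c,ray("scene",*c,.0235))
c=cen(p,263.3,229);print("cw",c,ray("scene",*c,.0235))
s=ray("scene",*cen(p,281.6,242.5),.0235)[:2];
C=np.array([.55306,-.05666])
print(np.hypot(*(s-C)),np.degrees(np.arctan2(*(s-C)[::-1])))
h=ray("scene",*cen(p0,323,241),.0235)[:2];print(np.degrees(np.arctan2(*(h-C)[::-1])),np.hypot(*(h-C)))
E
```

```text
(np.float64(281.1338811019816), np.float64(242.401159980667)) [ 0.63481759 -0.15093412  0.0235    ]
cw (np.float64(262.7930121757543), np.float64(228.94600317628377)) [ 0.57243189 -0.180273    0.0235    ]
0.12478746973743553 -49.067106640163175
4.839073122474781 0.1247653573982937
```

```bash
python3 arc.py -9.95 2.95 5 0 0.2
```

```text
[0.2, np.float64(0.016), np.float64(0.106), 0.0, 0, 0, 0.369], [0.2, np.float64(0.026), np.float64(0.213), 0.0, 0, 0, 0.738], [0.2, np.float64(0.031), np.float64(0.32), 0.0, 0, 0, 1.106], [0.2, np.float64(0.03), np.float64(0.427), 0.0, 0, 0, 1.475], [0.2, np.float64(0.024), np.float64(0.534), 0.0, 0, 0, 1.844],
```

>>> step_arm(
  increments=[
    [0.2,0.016,0.106,0,0,0,0.369],
    [0.2,0.026,0.213,0,0,0,0.738],
    [0.2,0.031,0.32,0,0,0,1.106],
    [0.2,0.03,0.427,0,0,0,1.475],
    [0.2,0.024,0.534,0,0,0,1.844],
    [0.2,0.024,0.534,0,0,0,1.844],
    [0.2,0.024,0.534,-0.025,0,0,1.844],
    [0.2,0.024,0.534,-0.05,0,0,1.844],
    [0.2,0.024,0.534,-0.05,0,0,1.844],
  ],
)

```text
t: 8.38
tcp_pos: [0.678, -0.0477, 0.0585]
eef_rot: [-0.128, 3.138, 0.001]
contact_force: [4.8, 2.0, -8.6]
grip_width: 0.247
```

```bash
python3 look.py 5; python3 - <<'E'
from h import *
s=sensors.get_state();d=s["tcp_pos"][:2]-[.5531,-.058];print(np.hypot(*d),np.degrees(np.arctan2(d[1],d[0])))
E
```

```text
t 8.47 tcp [ 0.678  -0.0477  0.0585] F [ 4.6423  1.8085 -8.2988] M [ 0.3829 -0.8741  0.0213] yaw_y 94.68 z [ 0.0005  0.0003 -1.    ] w 0.2482
0.12528096978553044 4.731026392891588
```

View pics/l5.png

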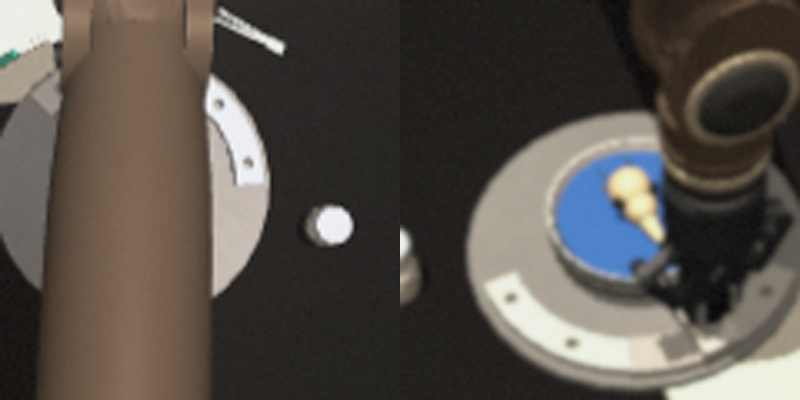

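>>> step_arm(
  increments=[
    [0.26,0,0,0,0,0,0],
    [0.28,0,0,0,0,0,0],
    [0.3,0,0,0,0,0,0],
    [0.3,0,0,0,0,0,0],
    [0.3,0,0,0,0,0,0],
  ],
)

```text
t: 9.1
tcp_pos: [0.6777, -0.0479, 0.0586]
eef_rot: [-0.128, 3.139, -0.0]
contact_force: [0.2, 0.8, -1.0]
grip_width: 0.3
```

```bash
python3 look.py 6; python3 - <<'E'
from h import *
im=[cv2.resize(np.load(f"scene{k}.npz")["p"][190:250,285:345],(400,400),interpolation=2) for k in "56"]
cv2.imwrite("pics/c6.png",np.clip(np.hstack(im).astype(float)*1.6,0,255)[...,::-1])
E
```

```text
t 9.2 tcp [ 0.6777 -0.0478  0.0585] F [-0.1621 -0.243   0.7763] M [ 0.0436  0.0269 -0.0132] yaw_y 94.68 z [ 0.     -0.0001 -1.    ] w 0.3014[ WARN:0@0.852] global loadsave.cpp:1063 imwrite_ Unsupported depth image for selected encoder is fallbacked to CV_8U.
```

View pics/c6.png

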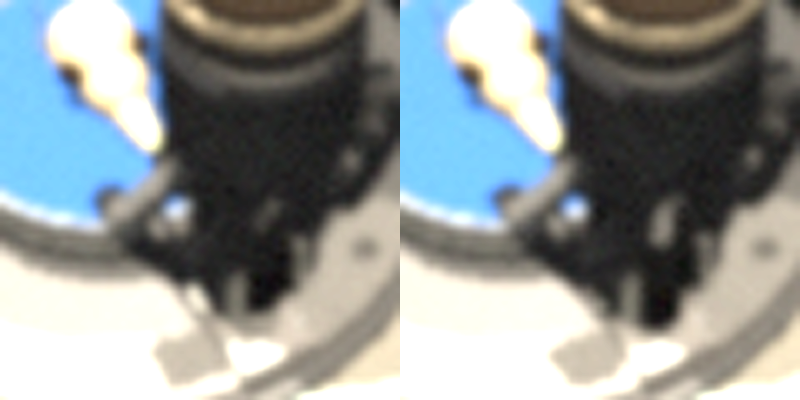

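>>> step_arm(
  increments=[
    [0.6,0,0,0,0,0,0],
    [0.6,0,0,0,0,0,0],
    [0.6,0,0,0,0,0,0],
    [0.6,0,0,0.5,0,0,0],
    [0.6,0,0,1.3,0,0,0],
    [0.6,0,0,2.2,0,0,0],
    [0.6,0,0,3,0,0,0],
    [0.6,-0.8,0,3,0,0,0],
    [0.6,-1.8,0,3,0,0,0],
    [0.6,-2.8,0,3,0,0,0],
    [0.6,-3.8,0,3,0,0,0],
    [0.6,-3.8,0,3,0,0,0],
  ],
)

```text
t: 10.7
tcp_pos: [0.4458, -0.0476, 0.2392]
eef_rot: [-0.128, 3.139, -0.0]
contact_force: [0.7, 0.5, -0.6]
grip_width: 0.599
```

```bash
python3 look.py 7; python3 - <<'E'
from h import *
im=[cv2.resize(np.load(f"scene{k}.npz")["p"][215:255,a:a+40],(400,400),interpolation=2) for k,a in(("0",262),("7",300))]
cv2.imwrite("pics/c7.png",np.hstack(im)[...,::-1])
for k,x,y in(("0",.635,-.1525),("7",.6777,-.0476)):
  for n in("scene","top"):
    a=np.load(n+k+".npz");P=cloud(n,a["d"]);m=(a["d"]>0)&(np.hypot(P[...,0]-x,P[...,1]-y)<.03)&(P[...,2]>.055)&(a["p"].max(2)<100)
    q=P[m]; print(k,n,len(q), np.sort(q[:,2])[-5:] if len(q) else "", q.mean(0) if len(q) else "")
E
```

```text
t 10.8 tcp [ 0.4498 -0.0478  0.2393] F [ 0.6531  0.1323 -0.3482] M [ 0.0349 -0.0235  0.021 ] yaw_y 94.67 z [ 0.0023 -0.0002 -1.    ] w 0.601
0 scene 75 [0.08221475 0.08240338 0.0833302  0.08370728 0.08460303] [ 0.64045797 -0.1530661   0.07317619]
0 top 32 [0.0817744  0.08187454 0.08295396 0.08302108 0.08327394] [ 0.63272206 -0.15037985  0.07657654]
7 scene 73 [0.08232184 0.08262599 0.0831306  0.08319206 0.08342263] [ 0.68324014 -0.0486576   0.07391816]
7 top 34 [0.08045005 0.08120382 0.08287609 0.08426066 0.0844399 ] [ 0.67449319 -0.04693426  0.07802601]
```

View pics/c7.png

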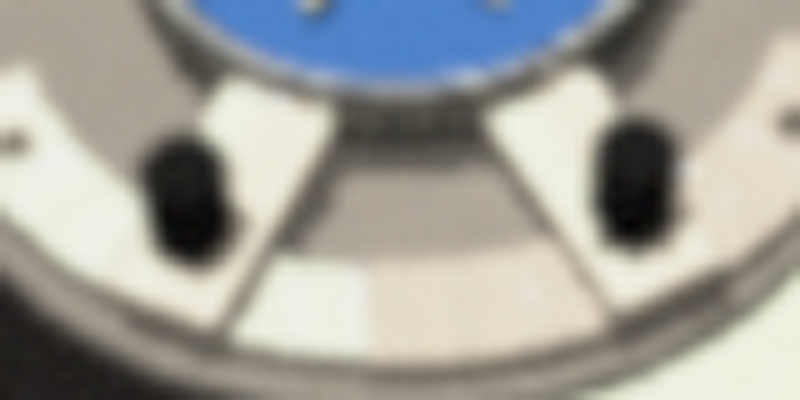

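View pics/l7.png

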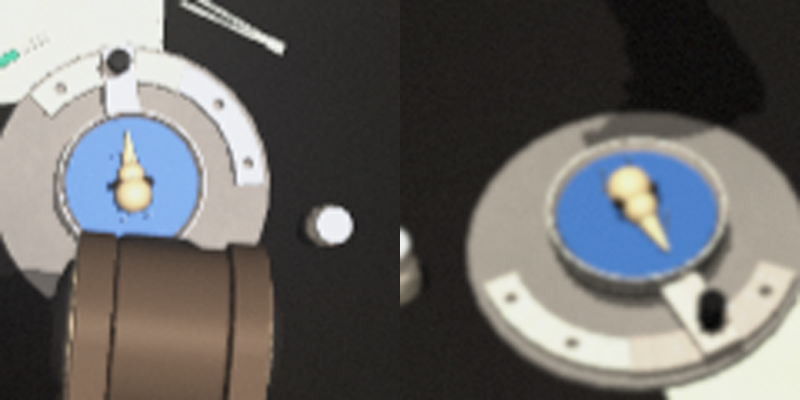

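```bash
python3 - <<'E'
from h import *
from scipy.optimize import least_squares
C=np.array([.55306,-.05666])
f,cx,cy,R,t=cam("scene")
fr={"0":[np.load("scene0.npz")["p"]],"7":[np.load("scene7.npz")["p"]]+[imaging.read_camera("scene")[0] for _ in range(4)]}
for k,roi,a0 in(("0",(222,246,270,290),-49),("7",(222,246,314,334),4.8)):
  for p in fr[k]:
    w=np.zeros((400,640));s=np.s_[roi[0]:roi[1],roi[2]:roi[3]];w[s]=np.clip(120-p[s].max(2).astype(float),0,80)
    n,l,stt,c=cv2.connectedComponentsWithStats((w>0).astype(np.uint8));i=1+np.argmax(stt[1:,4]);w*=l==i
    yy,xx=np.mgrid[:400,:640];u,v=(w*xx).sum()/w.sum(),(w*yy).sum()/w.sum()
    def g(q):
        a=np.radians(q[0]);X=R@np.array([C[0]+.125*np.cos(a),C[1]+.125*np.sin(a),q[1]/1000])+t;return [cx+f*X[0]/X[2]-u,cy+f*X[1]/X[2]-v]
    print(k,stt[i],u,v,least_squares(g,[a0,63]).x)
st()
E
```

```text
0 [276 228  10  14  96] 280.2405676126878 234.59115191986643 [-48.98427001  62.09218188]
7 [319 227   9  13  95] 323.1338016104163 232.88230255268118 [ 4.98219434 61.13380747]
7 [319 227   9  13  96] 323.1293694311172 232.88159698423578 [ 4.97582086 61.14756034]
7 [319 227   9  13  94] 323.14346931779227 232.87675694206376 [ 4.99582025 61.13793064]
7 [319 227   9  13  96] 323.1310970391922 232.8815676878316 [ 4.97829315 61.14366608]
7 [319 227   9  13  94] 323.13349347975293 232.8701098146877 [ 4.98127472 61.1932651 ]
t 11.0 tcp [ 0.4509 -0.0478  0.2383] F [ 1.052  -0.0208 -0.2599] M [-0.0141 -0.0331  0.0212] yaw_y 94.69 z [-0.0002  0.0001 -1.    ] w 0.6024
```

Height is as at the start (61 mm against 62 mm, the home value within the error), and the angle has changed by 54°. Handing in.

```bash
python3 -c "
from h import *
print(workorder.job_done())"
```

```text
the job is handed in; nothing more can be done
None
```

The index pin is home in the next hole, about 54° counter-clockwise from where it started, and the gripper has let go and moved clear. I handed the job in at about 11 s.

- **What I did:** I gripped the knob lightly from above, lifted it about 13 mm (the spring pulled about 8 N) and turned the table with the gripper following the arc. Over the measured hole I lowered the pin to about 10 mm. I then eased the fingers open so only the spring drove it down, and it dropped on the first try. I found the hole from the cameras and did not slide the pin along the plate to search for it.
- **Height:** The knob's middle reads 61 mm now and 62 mm when home at the start, by the same image method. The depth images put the knob's top at about 83–84 mm both before and after. Resting on the plate, the pin would stand 9 mm higher.
- **Doubtful reading:** The averaged depth of the knob came out 0.7 to 1.4 mm higher than at the start, which I took as noise because the image method showed it 1 mm lower. These checks are good to about 1 mm. I did not push the knob to test the lock.
- **Angle:** The pin sits at 5.0°, and the hole measured 4.8°.
- **Forces:** The wrist readings, taken after each move, stayed at about 10 N or less throughout, mostly the spring.
- **Bystanders:** The jar and forceps are in place in the last pictures. I did not measure the other items again, but the arm never came near them.

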